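Scan the forehead marker of an electrode head form

ROBOT

A 6-joint arm with a two-finger parallel gripper is mounted at the origin on the work surface. World frame = base frame: x ahead of the robot, y to its left, z up, the work surface at z = 0. Lengths are in mm, angles in rad, forces in N, time in s.
With the tool pointing down it reaches from about 350 to 975 mm from the base axis. Payload 7.1 kg.
Tool frame: the origin (TCP) lies midway between the tips of the shut fingers; the grasp point (between the pads) lies 19 mm behind it; z points along the fingers, y is the direction in which the jaws open and shut (so a half turn about z gives the same grasp; the last joint's range is limited). The gripper opens to 88 mm and grips with 3 to 60 N. Pads are 20 mm wide; open, the fingers measure 115 mm over their backs; the gripper's body (75 mm by 178 mm) begins 61 mm behind the grasp point.
Start: joints at [-0.019, 0.423, 1.63, -0, 1.089, -0.019], TCP at [624.984, 0.026, 222.675] pointing down, gripper open.
Joint ranges: [-3, 3], [-0.9, 2.11], [0.09, 2.58], [-1.31, 4.45], [0.11, 2.69], [-2.54, 2.54]. Speed limits (rad/s): [2.39, 2.39, 3.01, 3.14, 3.14, 3.14].

INTERFACE

Orientations are given as [roll, pitch, yaw] about the fixed x, y, z axes, in that order (R = Rz(yaw) Ry(pitch) Rx(roll)).
In Python, from plant import get_state, grab_frame, hand_in, spot_in gives the robot as it stands.
- The arm moves only by the tool apply_moves, never from a script. Its argument "deltas" is a list of rows, each an object of numbers: "dx", "dy", "dz": the shift along the tool's x, y, z in m; "rx", "ry", "rz": the turn, a rotation vector about the tool's x, y, z in rad. A call has 1 to 10 rows; each row is the pose to reach, as a shift and turn from the pose commanded when the call began, along the tool's axes at that moment; what a row does not reach only later rows make up. A row lasts 1/12 s, in which the tool goes at most 41.7 mm and 7.16 degrees, less where a joint would pass 70% of its speed; a pose out of reach is approached as far as the arm can. A call with a gripper value outside its range is refused whole. "grip" is the opening, from -1 (shut) to 1 (fully open), set as the call begins (left out, the last holds). The fingers move at their own pace and stop on an object; "newtons" is the grip in N (left out, the last holds). Time passes only in rows, so rows that repeat a pose let the fingers close. It gives the time, the measured TCP pose, the force and the opening at its end, in the units of the state.
- get_state(): the state, without advancing time (a new reading comes with each control period).
- grab_frame(name): name is "scene" or "side" or "wrist"; returns a dict with "image" (400x640x3 uint8, red, green, blue), "fx", "fy", "cx", "cy" (pixels), "R" (3x3) and "t" (3): a world point X has camera coordinates R X + t. Camera axes: x right, y down, z forward; pixel columns grow to the right and rows downward; lengths in mm; the calibration is good to about 2 mm. A picture is of the moment at which its call begins. There is no depth.
- hand_in(): hands the job in, once; it reports no verdict.
Trained networks look in a picture, given as the dict that the camera call returned (one of the last four; its "shot" number tells which), for a name from the list of things; names that differ only in an ending like _2 or _b are one class to them, and where a whole thing is asked for, a point or a joint stands for the part that bears it (a point fixed in the world has none). Each returns a list of dicts, best first, with "conf" (0 to 1); they miss things now and then, are a little off and sometimes report something else, mostly with a low value. They report only what shows in the picture. A call takes as long as a camera call. They do not tell look-alikes from the thing itself.
- spot_in(target, picture): "bbox" ([left, top, right, bottom] in pixels, round what is visible of it).
The state is a dict: "time": time; "q": joint angles; "qd": joint speeds; "tau": joint torques, N m; "position": TCP position; "orientation": TCP orientation; "ft_force": force on the tool from outside, world axes, zero at the start; "ft_torque": the same for the moment, N m; "gripper_width": finger opening in mm.
Only numpy, scipy, OpenCV 4.12 (cv2) and the standard library are available. Lean on these libraries where they do the work, as an engineer would, in place of code of your own. Each camera call takes 0.05 s, during which the arm holds its last target. There are 200 camera calls.

TASK

Take the hand scanner out of its V-shaped cradle and aim its window at the red disc on the head form: square to the disc, about 10 cm away, held steady for two full seconds, without touching the form. Then lower the scanner back into the V of its cradle, facing the way it was and fully seated, and let go of it there; leave the other things on the desk where they are.

Things in the scene. Friction and masses are not known exactly. Their poses are not given: they have to be found in the camera images.
- scanner: Loose scanner, 0.25 kg: white handle block (x -85 to 50, 32 wide in y with flat sides to grip, z 18 to 60 mm), aluminium 90 degree V keel below it (x -80 to 30, z 0 to 18, 37 wide), blue head (box 60 x 46 x 44 centred at x 68 z 36, bent 40 degrees nose down; x to 105, z 0 to 72). Origin: on the keel's lower edge, under the centre of mass; x along the handle to the head, z up. Starts in the cradle.
- window (a point): Centre of the scanner's black square window on the front face of the blue head, at (91, 0, 16.7) mm in the scanner's frame. x points out of the window along the line of sight, which is 40 degrees below the scanner's own +x (in its x-z plane); y is the scanner's y.
- cradle: Fixed cradle. Black foot 120 x 90 x 8 mm; aluminium 90 degree V trough, open upwards. Origin on the desk; the V's bottom line runs along x (y 0), 45 mm up, from x -65 to 30; its edges are 69 mm up, 48 apart. The head hangs out beyond the +x end. Seated, the scanner has its origin at (0, 0, 45) mm here (at the start up to 6 mm off along x) and the same axes; the V centres it crosswise.
- form: Fixed grey head form with rows of small white electrode discs, on a black round foot 200 mm across, 12 mm thick: a dome of radius 85 mm centred 50 mm up, 135 mm high in all. Origin on the desk under the dome's centre, z up; its face (small nose, red forehead disc) looks along its -x. It does not move.
- disc (a point): Centre of the outer face of the red disc (40 mm across) on the form's forehead, at (-68, 0, 107) mm in the form's frame. x points straight out of the disc: towards the form's -x and 40 degrees above the level, so a scanner held level with its +x heading along the form's +x sees it square on.
- tape: Loose white roll of tape lying flat, 90 mm across, 25 mm high; bystander. Origin at its underside.
- gel: Loose white bottle with blue cap, 62 mm across, 160 mm high; bystander. Origin at its underside.
- mug: Loose blue mug, 80 mm across, 90 mm high; bystander. Origin at its underside.
- jar: Loose amber jar with white cap, 72 mm across, 80 mm high; bystander. Origin at its underside.
There are look-alikes about, which are no part of the job. Leave any green or orange look-alike of the scanner alone.

How it is judged:
By the outcome, as a careful person would: the job done as asked, in the order asked, and still so for the second after the job is handed in, with the robot touching nothing.
It also fails if it takes over 54 s, if anything falls off the work surface, if the arm or the gripper's body presses on something with over 40 N, if the wrist force passes 120 N, or if a joint passes its speed limit or range.

## Working session

There is one attempt and no reset: what is moved stays moved. The work goes in short steps, Python scripts to look and compute and a tool call to move; the robot and the scene stay as the last step left them, time stands still between calls to the robot, and variables do not carry over. Pictures are saved under pics/ and viewed, about 8 in all and at most 12, crops included, and the job is handed in when it is done.

Besides the shell and the picture viewer there is one more tool, called after "Call:" by a JSON object that holds its "fn" and its "kwargs", one argument or row to a line. apply_moves: Moves the arm, as the interface text tells. Its arguments: {"type":"object","properties":{"deltas":{"type":"array","items":{"type":"object","properties":{"dx":{"type":"number"},"dy":{"type":"number"},"dz":{"type":"number"},"rx":{"type":"number"},"ry":{"type":"number"},"rz":{"type":"number"}}}},"grip":{"type":"number"},"newtons":{"type":"number"}},"required":["deltas"]}

```bash
mkdir -p pics; python3 - <<'E'
from plant import *
import cv2,numpy as np
s=get_state();print(s)
for n in("scene","side"):
    p=grab_frame(n);cv2.imwrite(f"pics/{n}0.png",p["image"][:,:,::-1])
    print(n,p["fx"],p["fy"],p["cx"],p["cy"],np.round(p["R"],3).tolist(),np.round(p["t"],1).tolist())
    for t in("scanner","cradle","form","disc","window","gel","mug","jar","tape"):
        try: print(t,[(np.round(d["bbox"]).tolist(),round(d["conf"],2)) for d in spot_in(t,p)])
        except Exception as e: print(t,e)
E
```

```text
{'time': 0.0, 'q': array([-1.89841749e-02,  4.23843061e-01,  1.63071193e+00, -4.74188650e-05,
        1.08858529e+00, -1.89625517e-02]), 'qd': array([ 0.00238114,  0.00050437, -0.00113968, -0.00151422,  0.00084774,
       -0.00065678]), 'tau': array([ 1.28069914e-03, -5.44622147e+01, -2.73670936e+01,  6.42951974e-02,
        2.27214623e-02, -1.51321510e-04]), 'position': array([6.24431262e+02, 3.33970844e-02, 2.21891694e+02]), 'orientation': array([-3.14004451e+00,  1.26249252e-05,  1.57079674e+00]), 'ft_force': array([ 0.20622288, -0.52574545, -0.69708068]), 'ft_torque': array([0.02969844, 0.04343751, 0.01901309]), 'gripper_width': 87.87219341774264}
scene 407.56327112206685 407.56327112206685 320.2785292480761 198.23059531403325 [[-0.879, 0.477, 0.006], [0.359, 0.67, -0.65], [-0.314, -0.569, -0.76]] [414.7, -100.8, 1554.3]
scanner [([324.0, 122.0, 372.0, 144.0], 0.69), ([212.0, 117.0, 234.0, 155.0], 0.68), ([364.0, 241.0, 425.0, 271.0], 0.63), ([256.0, 166.0, 287.0, 198.0], 0.55)]
cradle [([267.0, 184.0, 298.0, 202.0], 0.61)]
form [([239.0, 265.0, 311.0, 334.0], 0.7)]
disc [([241.0
[... 429 characters left out ...]
2994177844084 [[0.998, -0.065, -0.001], [-0.047, -0.712, -0.701], [0.044, 0.699, -0.713]] [-498.1, 69.8, 1248.5]
scanner [([161.0, 289.0, 237.0, 323.0], 0.76), ([311.0, 229.0, 376.0, 267.0], 0.63), ([236.0, 148.0, 295.0, 170.0], 0.56)]
cradle [([312.0, 254.0, 362.0, 291.0], 0.64)]
form [([353.0, 141.0, 416.0, 195.0], 0.82)]
disc [([355.0, 140.0, 410.0, 197.0], 0.84)]
window [([306.0, 231.0, 378.0, 272.0], 0.92), ([242.0, 150.0, 295.0, 170.0], 0.76), ([160.0, 290.0, 236.0, 324.0], 0.56)]
gel [([380.0, 338.0, 411.0, 392.0], 0.97)]
mug [([400.0, 220.0, 434.0, 272.0], 0.8)]
jar [([296.0, 108.0, 316.0, 139.0], 0.7), ([355.0, 136.0, 412.0, 193.0], 0.27)]
tape [([262.0, 190.0, 288.0, 214.0], 0.77)]
```

```bash
python3 - <<'E'
import cv2
a=cv2.imread("pics/scene0.png")[95:365,190:450];b=cv2.imread("pics/side0.png")[90:400,140:460]
cv2.imwrite("pics/a.png",cv2.resize(a,None,fx=2.2,fy=2.2,interpolation=2));cv2.imwrite("pics/b.png",cv2.resize(b,None,fx=1.9,fy=1.9,interpolation=2))
E
```

```text
(no output)
```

View pics/a.png

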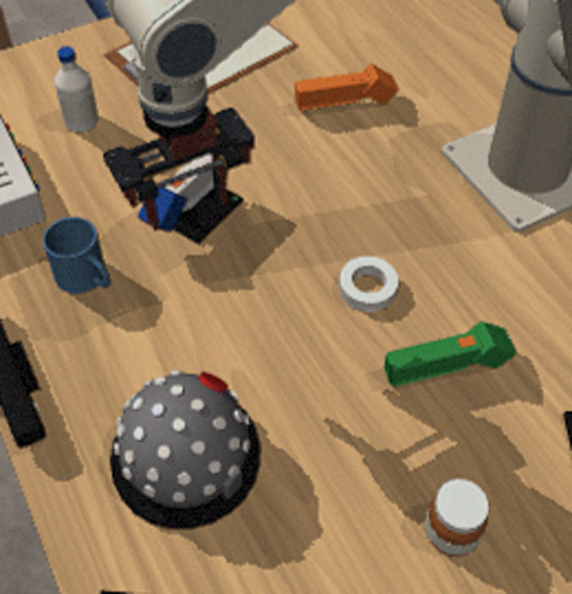

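View pics/b.png

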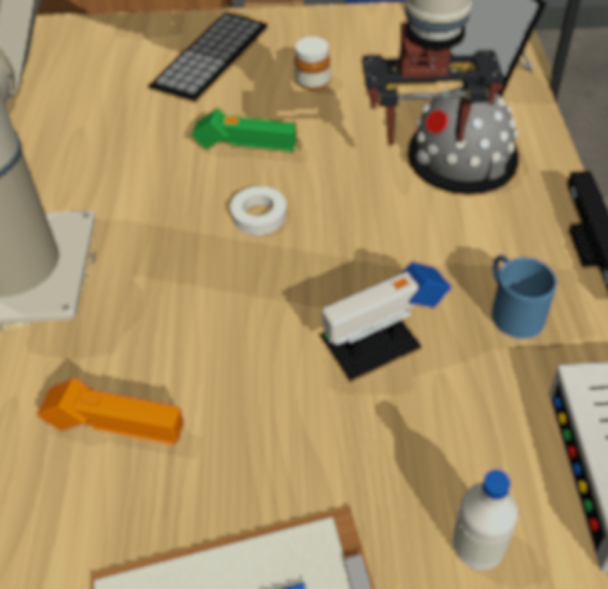

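Scene crop: the cradle and white scanner sit partly under the gripper (full-image px about 275,185), with the form lower left and its red disc at about (287,269). Side crop: the scanner is clear of the arm, its head pointing right and slightly up, with the foot corners visible. The disc is at about (370,154). The green and orange look-alikes are well apart from it.

```bash
cat > h.py <<'E'
from plant import *
import cv2,numpy as np
def plane(p,uv,z):
    d=p["R"].T@np.array([(uv[0]-p["cx"])/p["fx"],(uv[1]-p["cy"])/p["fy"],1]);c=-p["R"].T@p["t"]
    return c+d*(z-c[2])/d[2]
def proj(p,X):
    c=np.atleast_2d(X)@np.array(p["R"]).T+p["t"]; return np.c_[p["fx"]*c[:,0]/c[:,2]+p["cx"],p["fy"]*c[:,1]/c[:,2]+p["cy"]]
def tri(ps,uvs):
    A=[];b=[]
    for p,uv in zip(ps,uvs):
        d=p["R"].T@np.array([(uv[0]-p["cx"])/p["fx"],(uv[1]-p["cy"])/p["fy"],1]);d/=np.linalg.norm(d);M=np.eye(3)-np.outer(d,d)
        A.append(M);b.append(M@(-p["R"].T@p["t"]))
    return np.linalg.lstsq(np.vstack(A),np.hstack(b),rcond=None)[0]
def blob(p,kind,box):
    h=cv2.cvtColor(p["image"],cv2.COLOR_RGB2HSV).astype(int)
    H,S,V=h[...,0],h[...,1],h[...,2]
    m={"red":((H<6)|(H>172))&(S>150)&(V>70),"blue":(H>105)&(H<125)&(S>150)}[kind]
    k=np.zeros_like(m);x0,y0,x1,y1=map(int,box);k[y0:y1,x0:x1]=1;m&=k.astype(bool)
    ys,xs=np.nonzero(m);return len(xs),xs.mean(),ys.mean(),xs.min(),ys.min(),xs.max(),ys.max()
E
python3 - <<'E'
from h import *
a=grab_frame("scene");b=grab_frame("side")
ra=blob(a,"red",(270,255,305,285));rb=blob(b,"red",(355,140,385,170));print(ra,rb)
print("disc",tri([a,b],[ra[1:3],rb[1:3]]))
f=lambda x,y:(140+x/1.9,90+y/1.9)
g=lambda x,y:(190+x/2.2,95+y/2.2)
for c in((322,337),(351,379),(420,345)):print("foot",plane(b,f(*c),8).round())
print("foot a",plane(a,g(242,200),8).round(),plane(a,g(200,240),8).round())
for c in((323,308),(332,328),(404,273),(418,290)):print("handletop",plane(b,f(*c),105).round())
print("form foot b L,R,bot",[plane(b,f(*c),12).round() for c in((409,153),(519,148),(468,188))])
print("form foot a L,R,bot",[plane(a,g(*c),12).round() for c in((110,455),(260,450),(180,528))])
E
```

```text
(63, np.float64(286.1904761904762), np.float64(268.42857142857144), np.int64(281), np.int64(264), np.int64(292), np.int64(272)) (108, np.float64(369.94444444444446), np.float64(153.38888888888889), np.int64(364), np.int64(146), np.int64(384), np.int64(159))
disc [682.63088995 183.99589618 105.12147095]
foot [ 471. -174.    8.]
foot [ 506. -247.    8.]
foot [ 608. -197.    8.]
foot a [ 469. -161.    8.] [ 567. -115.    8.]
handletop [ 472. -198.  105.]
handletop [ 482. -232.  105.]
handletop [ 586. -145.  105.]
handletop [ 601. -176.  105.]
form foot b L,R,bot [array([646., 212.,  12.]), array([843., 212.,  12.]), array([734., 115.,  12.])]
form foot a L,R,bot [array([830., 169.,  12.]), array([651., 256.,  12.]), array([789., 303.,  12.])]
```

Call:
{"fn": "apply_moves", "kwargs": {
  "deltas": [
    {"dx":-0.178,"dy":-0.075,"dz":-0.06,"rz":1.117},
    {"dx":-0.178,"dy":-0.075,"dz":-0.06,"rz":1.117},
    {"dx":-0.178,"dy":-0.075,"dz":-0.06,"rz":1.117},
    {"dx":-0.178,"dy":-0.075,"dz":-0.06,"rz":1.117},
    {"dx":-0.178,"dy":-0.075,"dz":-0.06,"rz":1.117},
    {"dx":-0.178,"dy":-0.075,"dz":-0.06,"rz":1.117},
    {"dx":-0.178,"dy":-0.075,"dz":-0.06,"rz":1.117},
    {"dx":-0.178,"dy":-0.075,"dz":-0.06,"rz":1.117},
    {"dx":-0.178,"dy":-0.075,"dz":-0.06,"rz":1.117},
    {"dx":-0.178,"dy":-0.075,"dz":-0.06,"rz":1.117}
  ]
}}

```text
invalid input at $.deltas[0]: expected keys dx, dy, dz, rx, ry, rz
```

```bash
python3 - <<'E'
from h import *
s=get_state();print(s["time"],s["position"],s["orientation"])
w=grab_frame("wrist");cv2.imwrite("pics/w1.png",w["image"][:,:,::-1])
print(w["fx"],w["cx"],w["cy"],(-w["R"].T@w["t"]).round(),np.round(w["R"],2).tolist())
a=grab_frame("scene");b=grab_frame("side")
cv2.imwrite("pics/c.png",np.hstack([cv2.resize(a["image"][255:345,225:325],(500,450)),cv2.resize(b["image"][130:210,345:405],(300,400))[:450] if 0 else cv2.resize(b["image"][130:220,345:405],(300,450))])[:,:,::-1])
E
```

```text
1.1 [6.24976219e+02 3.66106643e-02 2.22679596e+02] [-3.14158382e+00 -1.40851048e-05  1.57079450e+00]
315.1671699172027 315.74774705823967 196.2677389809258 [626.  74. 385.] [[1.0, -0.0, -0.0], [-0.0, -0.96, 0.27], [-0.0, -0.27, -0.96]]
```

View pics/w1.png

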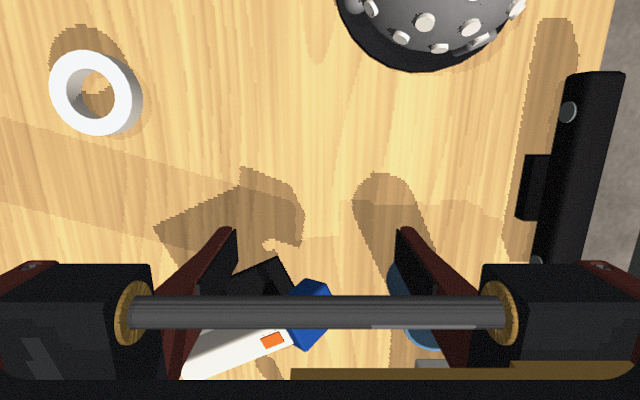

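View pics/c.png

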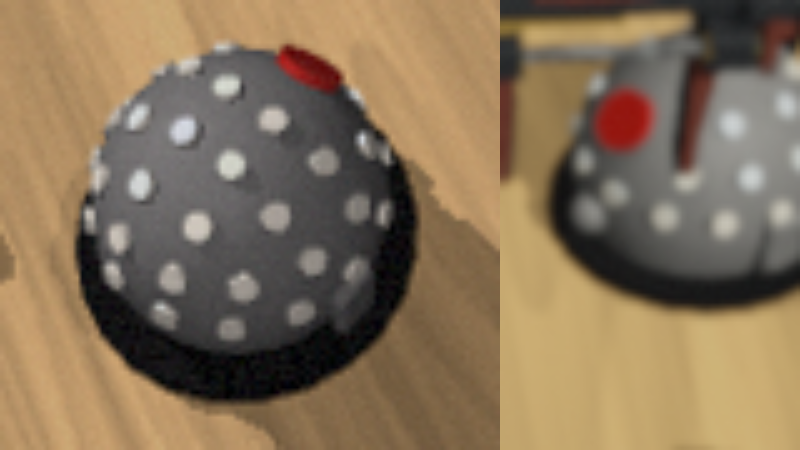

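Call:
{"fn": "apply_moves", "kwargs": {
  "deltas": [
    {"dx":-0.233,"dy":-0.182,"dz":-0.06,"rx":0,"ry":0,"rz":1.117},
    {"dx":-0.233,"dy":-0.182,"dz":-0.06,"rx":0,"ry":0,"rz":1.117},
    {"dx":-0.233,"dy":-0.182,"dz":-0.06,"rx":0,"ry":0,"rz":1.117},
    {"dx":-0.233,"dy":-0.182,"dz":-0.06,"rx":0,"ry":0,"rz":1.117},
    {"dx":-0.233,"dy":-0.182,"dz":-0.06,"rx":0,"ry":0,"rz":1.117},
    {"dx":-0.233,"dy":-0.182,"dz":-0.06,"rx":0,"ry":0,"rz":1.117},
    {"dx":-0.233,"dy":-0.182,"dz":-0.06,"rx":0,"ry":0,"rz":1.117},
    {"dx":-0.233,"dy":-0.182,"dz":-0.06,"rx":0,"ry":0,"rz":1.117},
    {"dx":-0.233,"dy":-0.182,"dz":-0.06,"rx":0,"ry":0,"rz":1.117},
    {"dx":-0.233,"dy":-0.182,"dz":-0.06,"rx":0,"ry":0,"rz":1.117}
  ]
}}

```text
time: 2.08
position: [442.5, -234.0, 283.2]
orientation: [3.141, -0.001, 0.447]
ft_force: [0.4, 0.7, -0.7]
gripper_width: 87.7
```

```bash
python3 - <<'E'
from h import *
import pickle
s=get_state();print(s["time"],s["position"],s["orientation"])
w=grab_frame("wrist");cv2.imwrite("pics/w2.png",w["image"][:,:,::-1]);pickle.dump(w,open("w2.pkl","wb"))
print((-w["R"].T@w["t"]).round())
a=grab_frame("scene");b=grab_frame("side");pickle.dump((a,b),open("ab.pkl","wb"))
E
```

```text
2.0833 [ 442.46649537 -233.99024644  283.23523639] [ 3.14068772e+00 -6.68699761e-04  4.47306522e-01]
[ 510. -202.  445.]
```

View pics/w2.png

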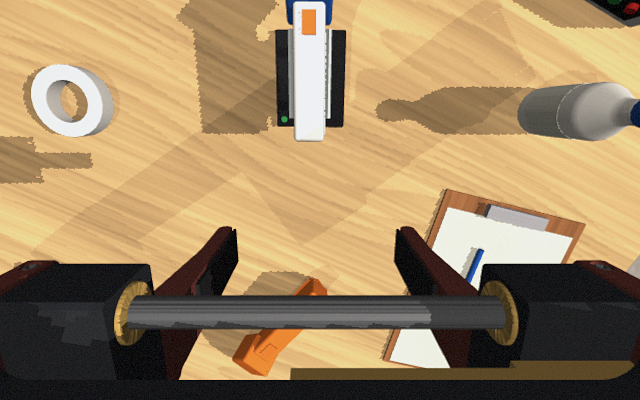

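Wrist view: the scanner is near upright in the picture. Its handle top edges run from about (294,2) to (295,135) and from (326,2) to (325,135). The foot corners are at about (275,30), (346,30), (344,127) and (277,126).

```bash
python3 - <<'E'
from h import *
import pickle
from scipy.optimize import least_squares
w=pickle.load(open("w2.pkl","rb"));a,b=pickle.load(open("ab.pkl","rb"))
g=cv2.cvtColor(w["image"],cv2.COLOR_RGB2GRAY)
pts=np.float32([[275,30],[346,30],[344,127],[277,126]]).reshape(-1,1,2)
pts=cv2.cornerSubPix(g,pts,(4,4),(-1,-1),(3,20,.05))[:,0];print(pts)
F=np.array([plane(w,p,8)[:2] for p in pts]);print(F.round(1),F.mean(0))
for i,j in((1,0),(2,3),(0,3),(1,2)):
    d=F[i]-F[j];print(np.hypot(*d),np.degrees(np.arctan2(d[1],d[0])))
m=((w["image"].min(2)>150)).astype(int)
L=[];Rr=[]
for r in range(40,126,5):
    xs=np.nonzero(m[r,285:328])[0]+285;L.append((xs.min()-.5,r));Rr.append((xs.max()+.5,r))
print(L[::6],Rr[::6])
for E in(L,Rr):
    P=np.array([plane(w,p,105)[:2] for p in E]);k=np.polyfit(P[:,0],P[:,1],1);print("handle edge yaw",np.degrees(np.arctan(k[0])),k, P[[0,-1]].round(1))
col=m[120:150,300:320].sum(1);print(col)
# colour blobs: orange sticker
h=cv2.cvtColor(w["image"],cv2.COLOR_RGB2HSV).astype(int);o=(h[...,0]<20)&(h[...,1]>150)&(h[...,2]>150);o[60:]=0;o[:,:290]=0;o[:,330:]=0;ys,xs=np.nonzero(o);print("sticker",xs.mean(),ys.mean(),ys.min(),ys.max())
# form: disc and dome outline from both
for n,p,box in(("a",a,(265,255,310,290)),("b",b,(350,135,390,175))):print(n,[round(float(v),1) for v in blob(p,"red",box)])
cv2.imwrite("pics/d.png",np.hstack([cv2.resize(a["image"][255:345,225:325],(400,360),interpolation=2),cv2.resize(b["image"][125:215,340:430],(360,360),interpolation=2)])[:,:,::-1])
E
```

```text
[[274.5584    29.56639 ]
 [345.36945   29.788477]
 [342.339    126.47614 ]
 [277.373    125.89202 ]]
[[ 573.7 -113.1]
 [ 611.9 -193.4]
 [ 504.3 -243.7]
 [ 467.  -163.9]] [ 539.20897746 -178.55767954]
88.89934011473562 -64.56645622345935
88.07495876066862 -64.89328901111308
118.17534118702602 25.459426074553004
118.68024682942449 25.060631367599527
[(np.float64(293.5), 40), (np.float64(293.5), 70), (np.float64(289.5), 100)] [(np.float64(326.5), 40), (np.float64(324.5), 70), (np.float64(325.5), 100)]
handle edge yaw 24.1397208725673 [   0.44815385 -403.27425734] [[ 559.  -153.3]
 [ 485.1 -188.2]]
handle edge yaw 25.192235456626975 [   0.47039877 -451.59011424] [[ 573.  -182.6]
 [ 498.7 -216.7]]
[20 20 20 20 20 20 20 20 20 20 20 20 20 20 20 20 20 20 20 20 18  0  0  0
  0  0  0  0  0  0]
sticker 308.5 21.5 10 33
a [63.0, 286.3, 268.4, 281.0, 264.0, 292.0, 272.0]
b [103.0, 369.2, 153.6, 364.0, 148.0, 374.0, 159.0]
```

View pics/d.png

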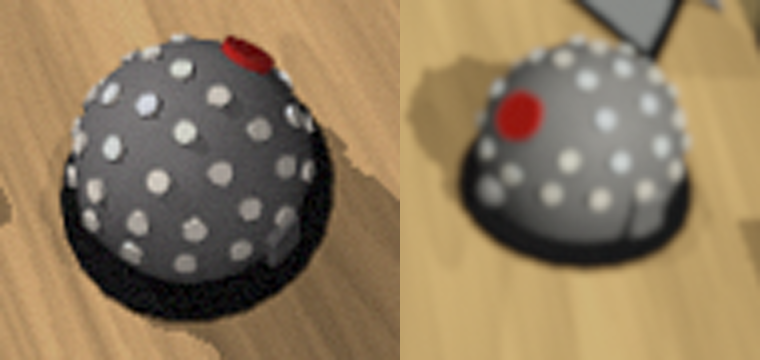

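Disc, side view: the red disc is at about (369,154), an ear at about (402,179) and the nose at about (362,172). Scene view: the disc is at about (286,268) and the other ear at about (296,315). I'll fit the foot circle and the yaw.

```bash
python3 - <<'E'
from h import *
import pickle
from scipy.optimize import least_squares
w=pickle.load(open("w2.pkl","rb"));a,b=pickle.load(open("ab.pkl","rb"))
rear=plane(w,(310,140),105)[:2];u=np.array([np.cos(np.radians(25.2)),np.sin(np.radians(25.2))]);print("rear",rear,"origin",rear+85*u)
print("sticker",plane(w,(308.5,21.5),105)[:2])
C=[]
for p,(x0,x1),(y0,y1) in((a,(246,300),(290,342)),(b,(360,408),(165,200))):
    V=p["image"].max(2);E=[]
    for c in range(x0,x1,2):
        ys=np.nonzero(V[y0:y1,c]<45)[0]
        if len(ys): E.append(plane(p,(c,y0+ys.max()+.5),0)[:2])
    E=np.array(E);r=least_squares(lambda q:np.hypot(*(E-q).T)-100,[742,212],loss="soft_l1");print(len(E),r.x,np.abs(r.fun).max());C.append(r.x)
D=tri([a,b],[(286.3,268.4),(369.2,153.6)]);print("disc",D)
for c in C+[np.mean(C,0)]:
    d=c-D[:2];print(c,np.hypot(*d),np.degrees(np.arctan2(d[1],d[0])))
c=np.mean(C,0)
ea=plane(a,(295.8,315),50)[:2]-c;eb=plane(b,(402,179),50)[:2]-c;n=plane(b,(361.8,172.5),55)[:2]-c
for q in(ea,eb,n):print(np.hypot(*q),np.degrees(np.arctan2(q[1],q[0])))
E
```

```text
rear [ 477.98813015 -209.64712239] origin [ 554.89842961 -173.4558826 ]
sticker [ 580.16710158 -159.67346795]
27 [739.42377439 209.30319346] 1.8563661751235543
24 [743.71542327 220.19273453] 2.5225558160061468
disc [681.23810257 183.81132248 104.30271204]
[739.42377439 209.30319346] 63.524860420382254 23.65882746096129
[743.71542327 220.19273453] 72.29815173793266 30.212837733918604
[741.56959883 214.747964  ] 67.8009235140158 27.147736157586095
89.24747293763375 110.10068007889092
104.19819940048976 -68.58650755904985
106.27613706851737 -143.42208956786513
```

Call:
{"fn": "apply_moves", "kwargs": {
  "deltas": [
    {"dx":0.127,"dy":-0.005,"dz":0.1,"rx":0,"ry":0,"rz":0.015},
    {"dx":0.127,"dy":-0.005,"dz":0.1,"rx":0,"ry":0,"rz":0.015},
    {"dx":0.127,"dy":-0.005,"dz":0.1,"rx":0,"ry":0,"rz":0.015},
    {"dx":0.127,"dy":-0.005,"dz":0.1,"rx":0,"ry":0,"rz":0.015},
    {"dx":0.127,"dy":-0.005,"dz":0.1,"rx":0,"ry":0,"rz":0.015},
    {"dx":0.127,"dy":-0.005,"dz":0.14,"rx":0,"ry":0,"rz":0.015},
    {"dx":0.127,"dy":-0.005,"dz":0.14,"rx":0,"ry":0,"rz":0.015},
    {"dx":0.127,"dy":-0.005,"dz":0.14,"rx":0,"ry":0,"rz":0.015}
  ]
}}

```text
time: 2.9
position: [553.2, -171.9, 141.4]
orientation: [-3.138, 0.004, 0.441]
ft_force: [0.1, -0.4, 0.3]
gripper_width: 87.6
```

```bash
python3 - <<'E'
from h import *
w=grab_frame("wrist");b=grab_frame("side");s=get_state();print(s["position"],s["orientation"])
cv2.imwrite("pics/e.png",np.vstack([cv2.resize(w["image"],(480,300)),cv2.resize(b["image"][205:305,280:440],(480,300),interpolation=2)])[:,:,::-1])
E
```

```text
[ 555.25687284 -173.01697267  144.12513549] [ 3.14087049e+00 -7.09381083e-04  4.39705248e-01]
```

View pics/e.png

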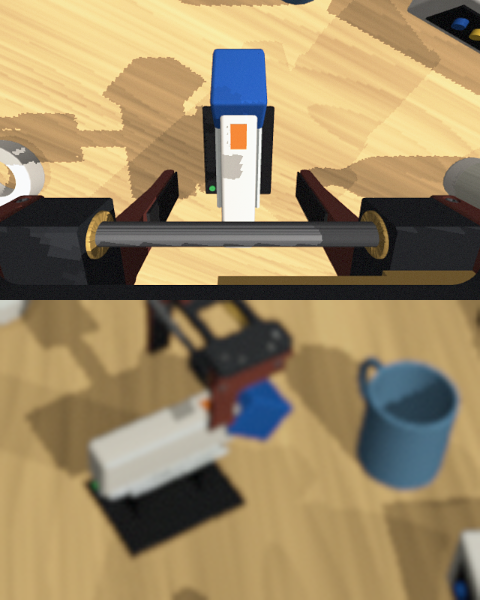

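The wrist view shows the handle centred between the fingers and aligned with them. I'll descend and close.

Call:
{"fn": "apply_moves", "kwargs": {
  "deltas": [
    {"dx":0,"dy":0,"dz":0.03,"rx":0,"ry":0,"rz":0},
    {"dx":0,"dy":0,"dz":0.055,"rx":0,"ry":0,"rz":0},
    {"dx":0,"dy":0,"dz":0.067,"rx":0,"ry":0,"rz":0},
    {"dx":0,"dy":0,"dz":0.067,"rx":0,"ry":0,"rz":0},
    {"dx":0,"dy":0,"dz":0.067,"rx":0,"ry":0,"rz":0},
    {"dx":0,"dy":0,"dz":0.067,"rx":0,"ry":0,"rz":0}
  ]
}}

```text
time: 3.5
position: [556.1, -173.3, 77.5]
orientation: [3.14, -0.002, 0.439]
ft_force: [-0.1, -0.3, -0.4]
gripper_width: 87.8
```

Call:
{"fn": "apply_moves", "kwargs": {
  "deltas": [
    {"dx":0,"dy":0,"dz":0,"rx":0,"ry":0,"rz":0},
    {"dx":0,"dy":0,"dz":0,"rx":0,"ry":0,"rz":0},
    {"dx":0,"dy":0,"dz":0,"rx":0,"ry":0,"rz":0},
    {"dx":0,"dy":0,"dz":0,"rx":0,"ry":0,"rz":0},
    {"dx":0,"dy":0,"dz":0,"rx":0,"ry":0,"rz":0},
    {"dx":0,"dy":0,"dz":0,"rx":0,"ry":0,"rz":0},
    {"dx":0,"dy":0,"dz":0,"rx":0,"ry":0,"rz":0},
    {"dx":0,"dy":0,"dz":0,"rx":0,"ry":0,"rz":0}
  ],
  "grip": -1,
  "newtons": 30
}}

```text
time: 4.17
position: [554.9, -172.8, 75.6]
orientation: [-3.142, 0.0, 0.439]
ft_force: [-0.6, -0.3, -1.2]
gripper_width: 37.6
```

Call:
{"fn": "apply_moves", "kwargs": {
  "deltas": [
    {"dx":0,"dy":0,"dz":0,"rx":0,"ry":0,"rz":0},
    {"dx":0,"dy":0,"dz":0,"rx":0,"ry":0,"rz":0},
    {"dx":0,"dy":0,"dz":0,"rx":0,"ry":0,"rz":0},
    {"dx":0,"dy":0,"dz":0,"rx":0,"ry":0,"rz":0}
  ]
}}

```text
time: 4.5
position: [554.7, -172.4, 75.6]
orientation: [-3.141, 0.0, 0.439]
ft_force: [-0.1, 3.6, 1.2]
gripper_width: 31.9
```

```bash
python3 - <<'E'
from plant import *
s=get_state();print(s["time"],s["position"],s["orientation"],s["ft_force"],s["gripper_width"])
E
```

```text
4.5 [ 554.69530327 -172.43356752   75.6379569 ] [-3.14084385e+00  2.93830996e-04  4.38733972e-01] [-0.12821324  3.57404998  1.18625214] 31.869858508222006
```

Call:
{"fn": "apply_moves", "kwargs": {
  "deltas": [
    {"dx":0,"dy":0,"dz":-0.01,"rx":0,"ry":0,"rz":0},
    {"dx":0,"dy":0,"dz":-0.03,"rx":0,"ry":0,"rz":0},
    {"dx":0,"dy":0,"dz":-0.06,"rx":0,"ry":0,"rz":0},
    {"dx":0,"dy":0,"dz":-0.09,"rx":0,"ry":0,"rz":0},
    {"dx":0.02,"dy":-0.01,"dz":-0.12,"rx":0,"ry":0,"rz":0},
    {"dx":0.04,"dy":-0.025,"dz":-0.15,"rx":0,"ry":0,"rz":0},
    {"dx":0.06,"dy":-0.037,"dz":-0.175,"rx":0,"ry":0,"rz":0},
    {"dx":0.085,"dy":-0.052,"dz":-0.2,"rx":0,"ry":0,"rz":0},
    {"dx":0.11,"dy":-0.067,"dz":-0.22,"rx":0,"ry":0,"rz":0},
    {"dx":0.135,"dy":-0.082,"dz":-0.225,"rx":0,"ry":0,"rz":0}
  ]
}}

```text
time: 5.33
position: [644.5, -40.6, 305.7]
orientation: [3.138, -0.006, 0.438]
ft_force: [1.5, -0.2, -2.6]
gripper_width: 31.7
```

Call:
{"fn": "apply_moves", "kwargs": {
  "deltas": [
    {"dx":0.028,"dy":-0.017,"dz":0,"rx":0,"ry":0,"rz":0},
    {"dx":0.056,"dy":-0.034,"dz":0,"rx":0,"ry":0,"rz":0},
    {"dx":0.084,"dy":-0.05,"dz":0,"rx":0,"ry":0,"rz":0},
    {"dx":0.102,"dy":-0.061,"dz":0,"rx":0,"ry":0,"rz":0},
    {"dx":0.112,"dy":-0.067,"dz":0,"rx":0,"ry":0,"rz":0},
    {"dx":0.112,"dy":-0.067,"dz":0,"rx":0,"ry":0,"rz":0},
    {"dx":0.112,"dy":-0.067,"dz":0,"rx":0,"ry":0,"rz":0},
    {"dx":0.112,"dy":-0.067,"dz":0,"rx":0,"ry":0,"rz":0}
  ]
}}

```text
time: 6.0
position: [714.5, 65.7, 300.6]
orientation: [3.141, 0.001, 0.438]
ft_force: [0.6, -1.0, -2.9]
gripper_width: 32.1
```

```bash
python3 - <<'E'
from h import *
import pickle
w=grab_frame("wrist");s=get_state();print(s["time"],s["position"],s["orientation"],s["ft_force"],s["gripper_width"]);pickle.dump(w,open("w3.pkl","wb"))
cv2.imwrite("pics/w3.png",w["image"][:,:,::-1])
b=blob(w,"red",(0,0,320,400));print(b,plane(w,b[1:3],107))
E
```

```text
6.05 [714.53854369  65.48583628 300.79733376] [3.14132450e+00 7.02395561e-04 4.37516212e-01] [-0.14901433 -0.07585983 -2.85419208] 31.81552715732299
(736, np.float64(198.89266304347825), np.float64(163.41440217391303), np.int64(2), np.int64(144), np.int64(260), np.int64(366)) [670.94483856 192.77107337 107.        ]
```

View pics/w3.png

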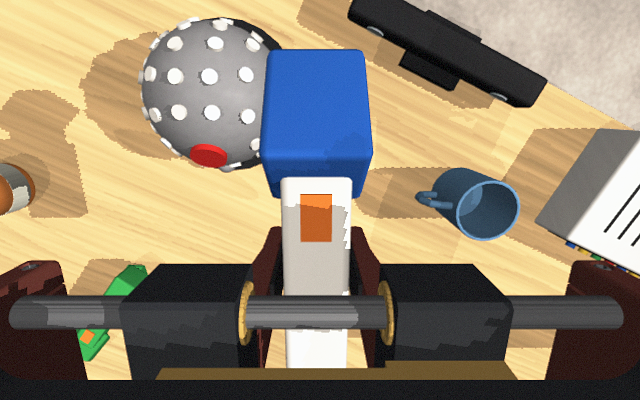

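Wrist view: the red disc is at about (208,155). Above it a meridian row of electrodes runs (210,112), (210,76), (212,43), parallel to the tool, so the form's yaw is close to the tool's. The mug is well clear.

```bash
python3 - <<'E'
from h import *
import pickle
from scipy.optimize import least_squares
w=pickle.load(open("w3.pkl","rb"));a,b=pickle.load(open("ab.pkl","rb"))
r=blob(w,"red",(180,135,235,175));print(r)
D=tri([a,b,w],[(286.3,268.4),(369.2,153.6),r[1:3]]);print("disc tri3",D,"plane107",plane(w,r[1:3],107))
for p,q in((a,(286.3,268.4)),(b,(369.2,153.6)),(w,r[1:3])):print(proj(p,D)-q)
# electrodes: white blobs on dome
h=cv2.cvtColor(w["image"],cv2.COLOR_RGB2HSV);m=((h[...,1]<40)&(h[...,2]>195)).astype(np.uint8);k=np.zeros_like(m);cv2.circle(k,(207,92),62,1,-1);m&=k;m[:,262:]=0
n,_,st,ce=cv2.connectedComponentsWithStats(m)
P=[ce[i] for i in range(1,n) if st[i,4]>60];print(np.round(P,1).tolist())
def sph(c,uv,R=87):
    d=w["R"].T@np.array([(uv[0]-w["cx"])/w["fx"],(uv[1]-w["cy"])/w["fy"],1]);d/=np.linalg.norm(d);o=-w["R"].T@w["t"]-np.array([c[0],c[1],50])
    B=d@o;q=B*B-o@o+R*R
    return o+d*(-B-np.sqrt(max(q,0)))
c=np.array([741.5,214.0])
for yw in(25,):
  c=D[:2]+68*np.array([np.cos(np.radians(yw)),np.sin(np.radians(yw))]);print("c",c)
  for uv in P:
    v=sph(c,uv);print(np.round(uv),"lat %.1f az %.1f"%(np.degrees(np.arcsin(v[2]/87)),np.degrees(np.arctan2(v[1],v[0]))),v[:2].round())
E
```

```text
(690, np.float64(208.1710144927536), np.float64(155.28550724637682), np.int64(190), np.int64(144), np.int64(226), np.int64(167))
disc tri3 [682.10585059 185.37736173 104.29230232] plane107 [684.17999855 186.3597475  107.        ]
[[0.18288305 0.50129636]]
[[ 0.39715433 -0.28470562]]
[[0.97812346 1.66869826]]
[[175.7, 44.2], [215.5, 43.2], [151.4, 74.0], [245.9, 73.9], [175.0, 75.8], [209.3, 75.8], [178.8, 111.7], [212.0, 112.2], [155.0, 114.1], [247.5, 115.5]]
c [743.73478011 214.11540352]
[176.  44.] lat 55.1 az 45.4 [35. 35.]
[216.  43.] lat 52.9 az 0.6 [53.  1.]
[151.  74.] lat 56.0 az 92.3 [-2. 49.]
[246.  74.] lat 51.9 az -43.8 [ 39. -37.]
[175.  76.] lat 74.9 az 70.2 [ 8. 21.]
[209.  76.] lat 74.2 az -22.1 [22. -9.]
[179. 112.] lat 73.7 az 162.1 [-23.   8.]
[212. 112.] lat 73.4 az -112.3 [ -9. -23.]
[155. 114.] lat 53.3 az 138.3 [-39.  35.]
[248. 116.] lat 51.7 az -88.9 [  1. -54.]
```

Call:
{"fn": "apply_moves", "kwargs": {
  "deltas": [
    {"dx":-0.02,"dy":-0.017,"dz":0,"rx":0,"ry":0,"rz":0.004},
    {"dx":-0.046,"dy":-0.038,"dz":0,"rx":0,"ry":0,"rz":0.008},
    {"dx":-0.072,"dy":-0.06,"dz":0,"rx":0,"ry":0,"rz":0.012},
    {"dx":-0.098,"dy":-0.082,"dz":0,"rx":0,"ry":0,"rz":0.012},
    {"dx":-0.122,"dy":-0.102,"dz":0,"rx":0,"ry":0,"rz":0.012},
    {"dx":-0.14,"dy":-0.117,"dz":0.01,"rx":0,"ry":0,"rz":0.012},
    {"dx":-0.148,"dy":-0.124,"dz":0.03,"rx":0,"ry":0,"rz":0.012},
    {"dx":-0.148,"dy":-0.124,"dz":0.06,"rx":0,"ry":0,"rz":0.012},
    {"dx":-0.148,"dy":-0.124,"dz":0.09,"rx":0,"ry":0,"rz":0.012},
    {"dx":-0.148,"dy":-0.124,"dz":0.108,"rx":0,"ry":0,"rz":0.012}
  ]
}}

```text
time: 6.88
position: [526.8, 115.0, 191.0]
orientation: [-3.141, 0.002, 0.426]
ft_force: [-0.7, -0.4, -3.0]
gripper_width: 31.8
```

Call:
{"fn": "apply_moves", "kwargs": {
  "deltas": [
    {"dx":0,"dy":0,"dz":0.0075,"rx":0,"ry":0,"rz":0},
    {"dx":0,"dy":0,"dz":0.0075,"rx":0,"ry":0,"rz":0},
    {"dx":0,"dy":0,"dz":0.0075,"rx":0,"ry":0,"rz":0},
    {"dx":0,"dy":0,"dz":0.0075,"rx":0,"ry":0,"rz":0},
    {"dx":0,"dy":0,"dz":0.0075,"rx":0,"ry":0,"rz":0},
    {"dx":0,"dy":0,"dz":0.0075,"rx":0,"ry":0,"rz":0}
  ]
}}

```text
time: 7.38
position: [529.3, 116.5, 186.4]
orientation: [3.141, -0.002, 0.427]
ft_force: [-0.2, 1.1, -1.9]
gripper_width: 31.7
```

```bash
python3 - <<'E'
from h import *
w=grab_frame("wrist");a=grab_frame("scene");b=grab_frame("side");s=get_state();print(s["time"],s["position"],s["orientation"],s["ft_force"],s["gripper_width"])
# predicted scanner points drawn
y=s["orientation"][2];u=np.array([np.cos(y),np.sin(y),0]);v=np.array([-u[1],u[0],0]);z=np.array([0,0,1]);o=s["position"]-30.6*z
P=lambda x,yy,zz:o+x*u+yy*v+zz*z
pts=np.array([P(-85,16,60),P(-85,-16,60),P(50,16,60),P(50,-16,60),P(91,0,16.7),[681.4,185.3,107]])
print("win",pts[4],"vec to disc",pts[5]-pts[4],np.linalg.norm(pts[5]-pts[4]))
for n,p in(("a",a),("b",b),("w",w)):
    im=p["image"][:,:,::-1].copy()
    if n!="w":
        x0,y0=np.clip(proj(p,pts).mean(0).astype(int)-[65,60],0,500);im=cv2.resize(im[y0:y0+120,x0:x0+130],None,fx=3,fy=3,interpolation=2)
        for q in proj(p,pts):cv2.circle(im,tuple(np.round((q-[x0,y0])*3+1).astype(int)),2,(0,255,0),-1)
        (globals().__setitem__("A" if n=="a" else "B",im))
    else:cv2.imwrite("pics/w4.png",im)
cv2.imwrite("pics/f.png",np.hstack([A,B]))
E
```

```text
7.5333 [528.84791345 116.46437289 185.72823206] [ 3.14138595e+00 -9.25566603e-04  4.26813112e-01] [ 0.83781199  0.31219751 -3.0480938 ] 31.837313184480188
win [611.6842718  154.13581744 171.82823206] vec to disc [ 69.7157282   31.16418256 -64.82823206] 100.17079766384495
```

View pics/f.png

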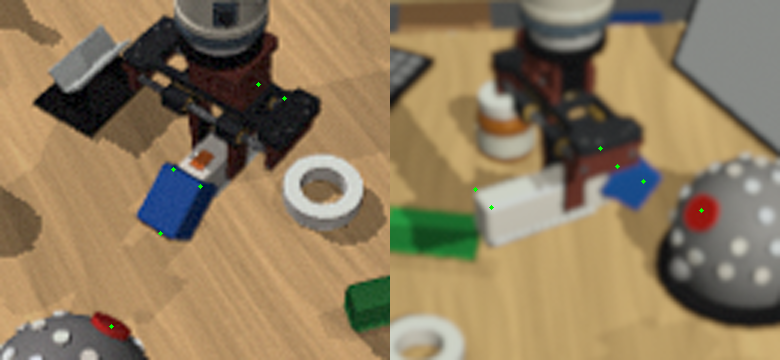

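The overlay matches: the predicted handle corners and the disc fall on the pictured ones. Window to disc comes out at about 100 mm and square. I'll hold for over 2 s.

Call:
{"fn": "apply_moves", "kwargs": {
  "deltas": [
    {"dx":0,"dy":0,"dz":0,"rx":0,"ry":0,"rz":0},
    {"dx":0,"dy":0,"dz":0,"rx":0,"ry":0,"rz":0},
    {"dx":0,"dy":0,"dz":0,"rx":0,"ry":0,"rz":0},
    {"dx":0,"dy":0,"dz":0,"rx":0,"ry":0,"rz":0},
    {"dx":0,"dy":0,"dz":0,"rx":0,"ry":0,"rz":0},
    {"dx":0,"dy":0,"dz":0,"rx":0,"ry":0,"rz":0},
    {"dx":0,"dy":0,"dz":0,"rx":0,"ry":0,"rz":0},
    {"dx":0,"dy":0,"dz":0,"rx":0,"ry":0,"rz":0},
    {"dx":0,"dy":0,"dz":0,"rx":0,"ry":0,"rz":0},
    {"dx":0,"dy":0,"dz":0,"rx":0,"ry":0,"rz":0}
  ]
}}

```text
time: 8.37
position: [528.6, 116.4, 185.2]
orientation: [3.142, 0.0, 0.427]
ft_force: [-0.4, -0.3, -2.6]
gripper_width: 32.1
```

Call:
{"fn": "apply_moves", "kwargs": {
  "deltas": [
    {"dx":0,"dy":0,"dz":0,"rx":0,"ry":0,"rz":0},
    {"dx":0,"dy":0,"dz":0,"rx":0,"ry":0,"rz":0},
    {"dx":0,"dy":0,"dz":0,"rx":0,"ry":0,"rz":0},
    {"dx":0,"dy":0,"dz":0,"rx":0,"ry":0,"rz":0},
    {"dx":0,"dy":0,"dz":0,"rx":0,"ry":0,"rz":0},
    {"dx":0,"dy":0,"dz":0,"rx":0,"ry":0,"rz":0},
    {"dx":0,"dy":0,"dz":0,"rx":0,"ry":0,"rz":0},
    {"dx":0,"dy":0,"dz":0,"rx":0,"ry":0,"rz":0},
    {"dx":0,"dy":0,"dz":0,"rx":0,"ry":0,"rz":0},
    {"dx":0,"dy":0,"dz":0,"rx":0,"ry":0,"rz":0}
  ]
}}

```text
time: 9.2
position: [528.6, 116.4, 185.2]
orientation: [-3.142, 0.0, 0.427]
ft_force: [0.4, -0.5, -2.4]
gripper_width: 31.9
```

Call:
{"fn": "apply_moves", "kwargs": {
  "deltas": [
    {"dx":0,"dy":0,"dz":0,"rx":0,"ry":0,"rz":0},
    {"dx":0,"dy":0,"dz":0,"rx":0,"ry":0,"rz":0},
    {"dx":0,"dy":0,"dz":0,"rx":0,"ry":0,"rz":0},
    {"dx":0,"dy":0,"dz":0,"rx":0,"ry":0,"rz":0},
    {"dx":0,"dy":0,"dz":0,"rx":0,"ry":0,"rz":0},
    {"dx":0,"dy":0,"dz":0,"rx":0,"ry":0,"rz":0},
    {"dx":0,"dy":0,"dz":0,"rx":0,"ry":0,"rz":0},
    {"dx":0,"dy":0,"dz":0,"rx":0,"ry":0,"rz":0},
    {"dx":0,"dy":0,"dz":0,"rx":0,"ry":0,"rz":0},
    {"dx":0,"dy":0,"dz":0,"rx":0,"ry":0,"rz":0}
  ]
}}

```text
time: 10.03
position: [528.6, 116.4, 185.2]
orientation: [-3.142, -0.0, 0.427]
ft_force: [-0.1, 1.0, -2.7]
gripper_width: 32.1
```

Call:
{"fn": "apply_moves", "kwargs": {
  "deltas": [
    {"dx":-0.006,"dy":0.015,"dz":-0.01,"rx":0,"ry":0,"rz":0},
    {"dx":-0.016,"dy":0.046,"dz":-0.015,"rx":0,"ry":0,"rz":-0.004},
    {"dx":-0.029,"dy":0.083,"dz":-0.015,"rx":0,"ry":0,"rz":-0.008},
    {"dx":-0.042,"dy":0.12,"dz":-0.015,"rx":0,"ry":0,"rz":-0.012},
    {"dx":-0.055,"dy":0.157,"dz":-0.015,"rx":0,"ry":0,"rz":-0.012},
    {"dx":-0.068,"dy":0.194,"dz":-0.015,"rx":0,"ry":0,"rz":-0.012},
    {"dx":-0.08,"dy":0.228,"dz":-0.015,"rx":0,"ry":0,"rz":-0.012},
    {"dx":-0.089,"dy":0.255,"dz":-0.015,"rx":0,"ry":0,"rz":-0.012},
    {"dx":-0.094,"dy":0.269,"dz":-0.015,"rx":0,"ry":0,"rz":-0.012},
    {"dx":-0.0958,"dy":0.2737,"dz":-0.015,"rx":0,"ry":0,"rz":-0.012}
  ]
}}

```text
time: 10.87
position: [554.8, -174.7, 200.1]
orientation: [3.141, -0.0, 0.436]
ft_force: [0.2, 0.1, -3.0]
gripper_width: 31.7
```

Call:
{"fn": "apply_moves", "kwargs": {
  "deltas": [
    {"dx":0,"dy":0,"dz":0.02,"rx":0,"ry":0,"rz":0},
    {"dx":0,"dy":0,"dz":0.045,"rx":0,"ry":0,"rz":0},
    {"dx":0,"dy":0,"dz":0.065,"rx":0,"ry":0,"rz":0},
    {"dx":0,"dy":0,"dz":0.075,"rx":0,"ry":0,"rz":0},
    {"dx":0,"dy":0,"dz":0.075,"rx":0,"ry":0,"rz":0},
    {"dx":0,"dy":0,"dz":0.075,"rx":0,"ry":0,"rz":0},
    {"dx":0,"dy":0,"dz":0.075,"rx":0,"ry":0,"rz":0},
    {"dx":0,"dy":0,"dz":0.075,"rx":0,"ry":0,"rz":0},
    {"dx":0,"dy":0,"dz":0.075,"rx":0,"ry":0,"rz":0}
  ]
}}

```text
time: 11.62
position: [555.5, -172.5, 126.4]
orientation: [3.14, -0.002, 0.439]
ft_force: [0.1, 0.1, -2.3]
gripper_width: 31.4
```

Call:
{"fn": "apply_moves", "kwargs": {
  "deltas": [
    {"dx":0,"dy":0,"dz":0.01,"rx":0,"ry":0,"rz":0},
    {"dx":0,"dy":0,"dz":0.02,"rx":0,"ry":0,"rz":0},
    {"dx":0,"dy":0,"dz":0.028,"rx":0,"ry":0,"rz":0},
    {"dx":0,"dy":0,"dz":0.034,"rx":0,"ry":0,"rz":0},
    {"dx":0,"dy":0,"dz":0.039,"rx":0,"ry":0,"rz":0},
    {"dx":0,"dy":0,"dz":0.043,"rx":0,"ry":0,"rz":0},
    {"dx":0,"dy":0,"dz":0.046,"rx":0,"ry":0,"rz":0},
    {"dx":0,"dy":0,"dz":0.048,"rx":0,"ry":0,"rz":0},
    {"dx":0,"dy":0,"dz":0.049,"rx":0,"ry":0,"rz":0},
    {"dx":0,"dy":0,"dz":0.0495,"rx":0,"ry":0,"rz":0}
  ]
}}

```text
time: 12.45
position: [554.8, -172.4, 75.7]
orientation: [3.141, -0.0, 0.439]
ft_force: [-1.7, 0.2, 2.1]
gripper_width: 31.7
```

Call:
{"fn": "apply_moves", "kwargs": {
  "deltas": [
    {"dx":0,"dy":0,"dz":0,"rx":0,"ry":0,"rz":0},
    {"dx":0,"dy":0,"dz":0,"rx":0,"ry":0,"rz":0},
    {"dx":0,"dy":0,"dz":0,"rx":0,"ry":0,"rz":0},
    {"dx":0,"dy":0,"dz":0,"rx":0,"ry":0,"rz":0}
  ]
}}

```text
time: 12.78
position: [554.8, -172.5, 75.9]
orientation: [3.141, -0.0, 0.439]
ft_force: [0.7, 1.4, -2.9]
gripper_width: 31.7
```

The force still shows the weight on the gripper, so it is not quite resting. I'll ease down another 1 mm.

Call:
{"fn": "apply_moves", "kwargs": {
  "deltas": [
    {"dx":0,"dy":0,"dz":0.0005,"rx":0,"ry":0,"rz":0},
    {"dx":0,"dy":0,"dz":0.001,"rx":0,"ry":0,"rz":0},
    {"dx":0,"dy":0,"dz":0.001,"rx":0,"ry":0,"rz":0},
    {"dx":0,"dy":0,"dz":0.001,"rx":0,"ry":0,"rz":0}
  ]
}}

```text
time: 13.12
position: [554.8, -172.5, 75.7]
orientation: [3.141, -0.0, 0.439]
ft_force: [-2.9, 0.8, 8.2]
gripper_width: 31.7
```

Contact with about 8 N upward, so it is seated. I'll open slowly in small steps, then rise.

Call:
{"fn": "apply_moves", "kwargs": {
  "deltas": [
    {"dx":0,"dy":0,"dz":0,"rx":0,"ry":0,"rz":0},
    {"dx":0,"dy":0,"dz":0,"rx":0,"ry":0,"rz":0},
    {"dx":0,"dy":0,"dz":0,"rx":0,"ry":0,"rz":0},
    {"dx":0,"dy":0,"dz":0,"rx":0,"ry":0,"rz":0},
    {"dx":0,"dy":0,"dz":0,"rx":0,"ry":0,"rz":0},
    {"dx":0,"dy":0,"dz":0,"rx":0,"ry":0,"rz":0},
    {"dx":0,"dy":0,"dz":0,"rx":0,"ry":0,"rz":0},
    {"dx":0,"dy":0,"dz":0,"rx":0,"ry":0,"rz":0}
  ],
  "grip": 0.7
}}

```text
time: 13.78
position: [554.7, -172.4, 74.6]
orientation: [-3.142, 0.0, 0.439]
ft_force: [-0.1, -0.5, -0.3]
gripper_width: 74.3
```

Call:
{"fn": "apply_moves", "kwargs": {
  "deltas": [
    {"dx":0,"dy":0,"dz":-0.02,"rx":0,"ry":0,"rz":0},
    {"dx":0,"dy":0,"dz":-0.05,"rx":0,"ry":0,"rz":0},
    {"dx":0,"dy":0,"dz":-0.09,"rx":0,"ry":0,"rz":0},
    {"dx":-0.03,"dy":0,"dz":-0.13,"rx":0,"ry":0,"rz":0},
    {"dx":-0.06,"dy":0,"dz":-0.17,"rx":0,"ry":0,"rz":0},
    {"dx":-0.09,"dy":0,"dz":-0.2,"rx":0,"ry":0,"rz":0},
    {"dx":-0.11,"dy":0,"dz":-0.205,"rx":0,"ry":0,"rz":0},
    {"dx":-0.11,"dy":0,"dz":-0.205,"rx":0,"ry":0,"rz":0},
    {"dx":-0.11,"dy":0,"dz":-0.205,"rx":0,"ry":0,"rz":0},
    {"dx":-0.11,"dy":0,"dz":-0.205,"rx":0,"ry":0,"rz":0}
  ]
}}

```text
time: 14.62
position: [455.2, -219.1, 279.4]
orientation: [3.142, -0.0, 0.438]
ft_force: [0.3, 0.2, 0.2]
gripper_width: 74.6
```

```bash
python3 - <<'E'
from h import *
s=get_state();print(s["time"],s["position"],s["ft_force"],s["gripper_width"])
w=grab_frame("wrist");b=grab_frame("side")
cv2.imwrite("pics/g.png",np.vstack([cv2.resize(w["image"][0:160,230:400],(510,480))[:300],cv2.resize(b["image"][210:300,290:430],(510,290),interpolation=2)])[:,:,::-1])
m=w["image"].min(2)>150
for c in(300,310,320):print(c,np.nonzero(m[:160,c])[0].max())
for r in(40,70):
    xs=np.nonzero(m[r,285:328])[0]+285;print(r,xs.min(),xs.max())
rear=plane(w,(310,np.nonzero(m[:160,310])[0].max()+.5),105);print("rear top",rear,"before 478,-209.6")
E
```

```text
14.6167 [ 455.21308209 -219.08387607  279.44043966] [0.26807367 0.2060947  0.22129889] 74.60915110247325
300 37
310 157
320 157
40 301 327
70 301 327
rear top [ 474.35742216 -202.6013362   105.        ] before 478,-209.6
```

View pics/g.png

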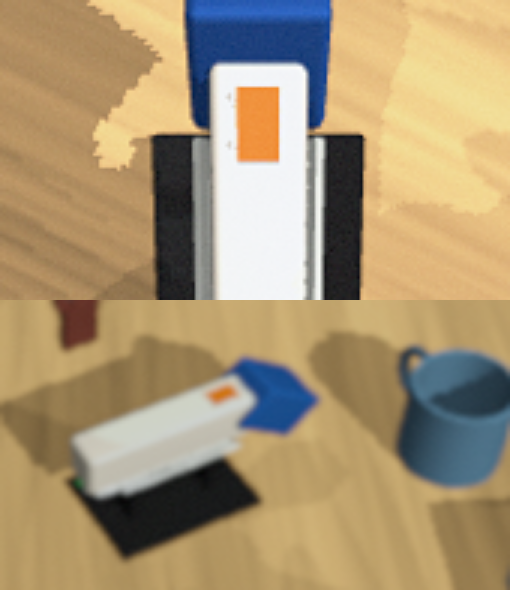

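The scanner sits level, parallel and centred in the V. Its rear edge is within 1 mm of the starting position along x. The gripper is clear, so I'm handing in.

```bash
python3 -c "
from plant import *
print(hand_in())"
```

```text
the job is handed in; nothing more can be done
None
```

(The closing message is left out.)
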